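Draw the amber filter plate out of the gel viewer and store it

TASK

The amber filter plate sits in the track of the gel viewer, partly under its cover and out of reach of a pinch: press down gently on its exposed top and drag it back along the track, towards the viewer's front, until it rests against the white front stop. Then take it by its long edges, lift it out and set it down gently, flat between the two white end stops of the blue storage stand, and let go. The stage and its stop are sprung and delicate: lean on the plate with about 7 N, not over 8 N, keep that up by feel as the height changes, and stop pulling once it meets the stop; leave the other things on the bench where they are.

Things in the scene. Friction and masses are not known exactly. Their poses are not given: they have to be found in the camera images.
- viewer: Gel viewer, fixed, grey base 310 x 200 mm (x -160 to +150, top z 20 mm); origin on the bench, z up. The plate is dragged to its own -x (its front). Metal side blocks x -30 to +150 mm (top z 74) form a track 64 mm wide along x; a flat metal cover with dark window lies over x +40 to +150 (underside z 78, top z 100). For x -130 to -30 the stage's sides are open down to the base.
- stage: The viewer's black stage bar, 260 x 46 x 10 mm, level with its top at viewer z 60 mm, with a white stop 5 mm high across it (viewer x -125 to -115). Origin on its hinge at viewer x -145; x runs to the rear. Sprung: a press at viewer x 0 sinks it by some 10 mm, near the stop by almost nothing, so the pressed surface rises unevenly along the drag.
- bar (a point): Grey sprung felt bar under the cover at viewer x 55 mm, at the height of the plate's top. It bears on the plate's rear with about 3 N, follows it down, and brakes it until the plate has slid out from under it. To break the plate free takes a press of roughly 4 to 6 N, less after that; the surface then springs up by a few mm.
- seat (a point): Point on the stage top, fixed to the viewer (axes as the viewer's), at viewer x -70, y 0, z 60 mm: where the plate's origin lies when the plate rests against the front stop.
- plate: Amber (orange) rigid filter plate, 90 (x) x 60 (y) x 8 (z) mm, about 110 g, loose, slick below and grippy on top (friction about 0.2 and 0.7); origin at the centre of its underside. At the start it lies on the stage with its x along the viewer's x, its origin 85 to 105 mm behind the seat, the front 50 to 70 mm of its top open. At the seat it overhangs the stage by 7 mm on each long side.
- stand: Storage stand, fixed to the bench: white base 150 x 120 x 8 mm, on it a padded blue bed 118 (x) x 46 (y) mm with its top at z = 30 mm, and a white end stop 6 mm high at each end with 98 mm between them along x. Origin on the bench under the middle; the plate lies on the bed with its x along the stand's x (either way round).
- jar_a: Glass jar with yellow cap, 56 mm wide, 95 mm high, behind the viewer; origin under its centre. Leave alone.
- jar_b: Glass jar with yellow cap and paper label, 56 mm wide, 95 mm high, behind the stand; origin under its centre. Leave alone.
- tip_box: Blue tip box with clear lid, 85 x 120 x 75 mm; origin under its centre. Leave alone.
- tube_rack: Green tube rack, 60 x 105 x 30 mm; origin under its centre. Leave alone.
- glove_box: Cardboard glove box, 120 x 220 x 75 mm; origin under its centre. Leave alone.
- beaker: Glass beaker, 70 mm wide, 85 mm high; origin under its centre. Leave alone.
- pipette: White pipette lying flat, 240 mm long, 22 mm thick; origin under its middle. Leave alone.
Things that resemble listed ones, but are neither listed nor needed, are in the scene too. Several things have the shape of the stand; the one meant has the colours described above.

How it is judged:
By the outcome, as a careful person would: the job done as asked, in the order asked, and still so for the second after the job is handed in, with the robot touching nothing.
It also fails if it takes over 70 s, if anything falls off the work surface, if the arm or the gripper's body presses on something with over 40 N, if the wrist force passes 120 N, or if a joint passes its speed limit or range.

ROBOT

A 7-joint arm with a two-finger parallel gripper is mounted at the origin on the work surface. World frame = base frame: x ahead of the robot, y to its left, z up, the work surface at z = 0. Lengths are in m, angles in degrees, forces in N, time in s.
With the tool pointing down it reaches from about 0.425 to 0.875 m from the base axis. Payload 4.7 kg.
Tool frame: the origin (TCP) lies midway between the tips of the shut fingers; the grasp point (between the pads) lies 19 mm behind it; z points along the fingers, x is the direction in which the jaws open and shut, and the axes are right-handed (so a half turn about z gives the same grasp; the last joint's range is limited). The gripper opens to 87 mm and grips with 3 to 60 N. Pads are 19 mm wide; open, the fingers measure 117 mm over their backs; the gripper's body (75 mm by 190 mm) begins 51 mm behind the grasp point.
Start: joints at [70.422, 18.392, -4.016, 83.108, 1.295, 78.541, -3.26], TCP at [0.226, -0.609, 0.223] pointing down, gripper open.
Joint ranges: [-163.93, 163.93], [-17.29, 119.83], [-79.2, 71.16], [3.27, 140.29], [-89.18, 269.18], [5.43, 117.66], [-154.24, 154.24]. Speed limits (degrees/s): [147.25, 147.25, 180, 180, 180, 180, 180].

INTERFACE

Orientations are given as [roll, pitch, yaw] about the fixed x, y, z axes, in that order (R = Rz(yaw) Ry(pitch) Rx(roll)).
In Python, from cell import env gives the robot as it stands.
- The arm moves only by the tool carry_out, never from a script. Its argument "plan" is a list of rows, each an object with "grip": the closure, from 0 (fully open) to 1 (shut); "dp": the shift along the tool's x, y, z in m, a list of three; "rotation": the turn, a rotation vector about the tool's x, y, z in degrees, a list of three. In form: [{"grip": grip, "dp": [dx, dy, dz], "rotation": [wx, wy, wz]}, ...]. A call has 1 to 8 rows; each row shifts and turns the pose as measured when the row begins, along the tool's axes as they then stand; what a row does not reach is not made up. A row lasts 1/12 s, in which the tool goes at most 41.7 mm and 7.16 degrees, less where a joint would pass 70% of its speed; a pose out of reach is approached as far as the arm can. A call is refused whole if a number of a shift passes 0.0417 or a number of a turn 7.16, either way. A call with a gripper value outside its range is refused whole. The fingers move at their own pace and stop on an object; "force" is the grip in N (left out, the last holds). Time passes only in rows, so rows that do not move let the fingers close. It gives the time, the measured TCP pose, the force and the opening at its end, in the units of the state.
- env.get_obs(): the state, without advancing time (a new reading comes with each control period).
- env.read_camera(name): name is "scene" or "top" or "wrist"; returns the picture (384x512x3 uint8, red, green, blue); there is no depth.
- env.camera_params(name): a dict with "fx", "fy", "cx", "cy" (pixels), "R" (3x3) and "t" (3): a world point X has camera coordinates R X + t. Camera axes: x right, y down, z forward; pixel columns grow to the right and rows downward; lengths in m; the calibration is good to about 2 mm. A picture is of the moment at which its call begins: read the wrist's pose just before it. camera_params takes no time and is no camera call; for the wrist camera it gives the pose at the moment of the call.
- env.sign_off(): hands the job in, once; it reports no verdict.
The state is a dict: "time_s": time; "qpos": joint angles; "joint_velocities": joint speeds; "effort": joint torques, N m; "tool_pos": TCP position; "tool_rot": TCP orientation; "force": force on the tool from outside, world axes, zero at the start; "wrist_torque": the same for the moment, N m; "grip_width": finger opening in m.
Only numpy, scipy, OpenCV 4.12 (cv2) and the standard library are available. Lean on these libraries where they do the work, as an engineer would, in place of code of your own. Each camera call takes 0.05 s, during which the arm holds its last target. There are 200 camera calls.

## Working session

There is one attempt and no reset: what is moved stays moved. The work goes in short steps, Python scripts to look and compute and a tool call to move; the robot and the scene stay as the last step left them, time stands still between calls to the robot, and variables do not carry over. Pictures are saved under pics/ and viewed, about 8 in all and at most 12, crops included, and the job is handed in when it is done.

Besides the shell and the picture viewer there is one more tool, called after ">>>" in YAML: its name, and indented under it one key for each argument. carry_out: Moves the arm, as the interface text tells. Its arguments: {"type":"object","properties":{"plan":{"type":"array","items":{"type":"object","properties":{"grip":{"type":"number"},"dp":{"type":"array","items":{"type":"number"}},"rotation":{"type":"array","items":{"type":"number"}}}}},"force":{"type":"number"}},"required":["plan"]}

```bash
ls; mkdir -p pics
python3 - <<'E'
from cell import env
import cv2
o=env.get_obs(); print(o)
for n in("scene","top"):
    im=env.read_camera(n); cv2.imwrite(f"pics/{n}0.png",im[:,:,::-1])
    print(n,env.camera_params(n))
a=cv2.imread("pics/scene0.png");b=cv2.imread("pics/top0.png")
E
```

```text
pics
{'time_s': 0.0, 'qpos': array([70.42198025, 18.43796804, -4.01346531, 83.17382328,  1.29352519,
       78.54311594, -3.26073705]), 'joint_velocities': array([ 0.01613884, -0.09411804,  0.00857695,  0.00973072, -0.00514459,
        0.03215298, -0.02819319]), 'effort': array([-4.85949731e-04, -4.91293502e+01, -4.04026229e-01, -3.12523592e+01,
       -6.37664529e-02,  4.39361797e-02,  1.47004666e-04]), 'tool_pos': array([ 0.22616572, -0.60878665,  0.22148307]), 'tool_rot': array([ 1.79994933e+02,  1.09753101e-01, -6.96152515e+01]), 'force': array([ 0.38899351,  0.40136176, -0.10172783]), 'wrist_torque': array([-0.01112544, -0.03831122,  0.01021567]), 'grip_width': 0.08681814868465952}
scene {'fx': 373.6183577936989, 'fy': 373.6183577936989, 'cx': 257.3261618469717, 'cy': 193.63734202373305, 'R': array([[ 0.86878056,  0.49498756, -0.01441002],
       [ 0.33838005, -0.61465302, -0.71253113],
       [-0.36155121,  0.61415713, -0.70149251]]), 't': array([-0.48514308, -0.12598259,  1.39238408])}
top {'fx': 432.0162569351813, 'fy': 432.0162569351813, 'cx': 252.76947971013792, 'cy': 193.0521363185324, 'R': array([[-0.02228061, -0.99961274, -0.0166718 ],
       [-0.99530456,  0.02374957, -0.09383388],
       [ 0.09419349,  0.01450284, -0.99544827]]), 't': array([0.02208203, 0.53540869, 1.39472425])}
```

View pics/scene0.png

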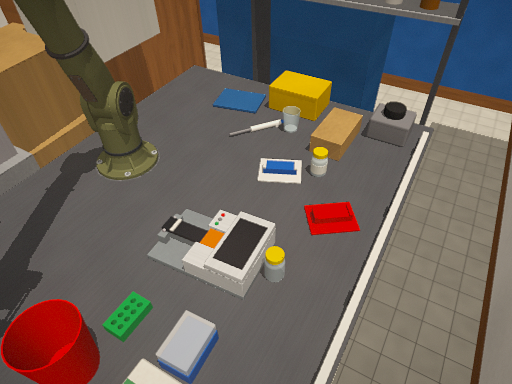

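View pics/top0.png

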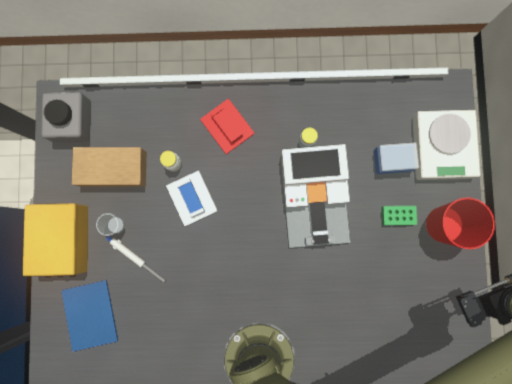

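The scene shows the viewer at scene (215,245) / top (318,195), with the orange plate at top (317,193) and the cover's window at top (316,165).

Things that could be taken for the stand:
- White base with blue bed, top (191,198): this matches the description.
- All-red one, top (228,126).
- Flat blue mat, top (89,315).

For the plate, only the orange patch at top (317,193) fits; the cardboard box at (107,167) does not. I'll check both choices in one close crop.

Run:
```python
import cv2,numpy as np
b=cv2.imread("pics/top0.png")
v=cv2.resize(b[140:252,280:355],None,fx=5,fy=5,interpolation=cv2.INTER_CUBIC)
s=cv2.resize(b[165:230,160:222],None,fx=6,fy=6,interpolation=cv2.INTER_CUBIC)
c=np.zeros((560,375+372+10,3),np.uint8);c[:560,:375]=v;c[:390,385:757]=s
cv2.imwrite("pics/crop1.png",c)
```

```text
(no output)
```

View pics/crop1.png

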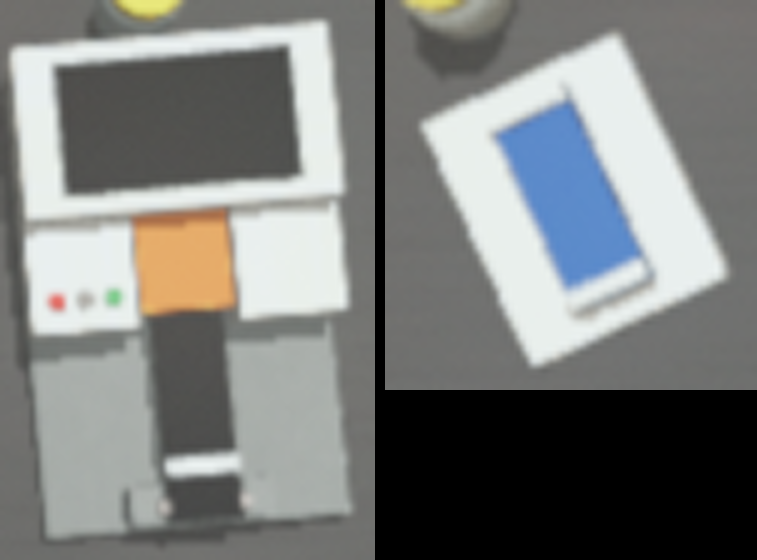

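```bash
cat > h.py <<'E'
import numpy as np, cv2
from cell import env
from scipy.optimize import least_squares
def proj(P,cp):
    c=np.asarray(P)@np.array(cp['R']).T+cp['t']; return np.c_[cp['fx']*c[:,0]/c[:,2]+cp['cx'],cp['fy']*c[:,1]/c[:,2]+cp['cy']]
def ray(uv,z,cp):
    d=np.array(cp['R']).T@[(uv[0]-cp['cx'])/cp['fx'],(uv[1]-cp['cy'])/cp['fy'],1]; o=-np.array(cp['R']).T@cp['t']; return o+d*(z-o[2])/d[2]
def place(L,p): # local pts, pose x,y,yawdeg
    c,s=np.cos(np.radians(p[2])),np.sin(np.radians(p[2])); L=np.asarray(L,float)
    return np.c_[p[0]+c*L[:,0]-s*L[:,1],p[1]+s*L[:,0]+c*L[:,1],L[:,2]]
def fit(L,uv,cp,p0):
    r=least_squares(lambda p:(proj(place(L,p),cp)-uv).ravel(),p0,loss='soft_l1'); return r.x,r.fun.reshape(-1,2)
E
python3 - <<'E'
from h import *
cp=env.camera_params("top"); np.set_printoptions(precision=4,suppress=True)
V=[((.15,.1,.1),(12,48)),((.15,-.1,.1),(326,22)),((.04,-.1,.1),(344,192)),((.04,.1,.1),(28,220)),((-.16,.1,.02),(46,538)),((-.16,-.1,.02),(350,512)),
((-.03,.032,.074),(140,327)),((-.03,-.032,.074),(240,320)),((-.115,.023,.065),(166,458)),((-.115,-.023,.065),(240,453))]
L=np.array([a for a,_ in V]);uv=(np.array([b for _,b in V])+.5)/5-.5+[280,140]
p,f=fit(L,uv,cp,[.6,-.15,0]);print("viewer",p);print(f)
for c in [(140,314),(235,306)]:
    w=ray((np.array(c)+.5)/5-.5+[280,140],.068,cp); d=w[:2]-p[:2];t=np.radians(p[2]); print("plate front in viewer",d@[np.cos(t),np.sin(t)],d@[-np.sin(t),np.cos(t)])
S=np.array([(35,124),(233,34),(342,272),(150,367)]); L=[(.075,.06,.008),(.075,-.06,.008),(-.075,-.06,.008),(-.075,.06,.008)]
q,f=fit(L,(S+.5)/6-.5+[160,165],cp,[.6,.2,20]);print("stand",q,f)
S=np.array([(109,133),(183,100),(256,258),(183,290)]); L=[(.049,.023,.03),(.049,-.023,.03),(-.049,-.023,.03),(-.049,.023,.03)]
q,f=fit(L,(S+.5)/6-.5+[160,165],cp,[.6,.2,20]);print("stand bed",q,f)
E
```

```text
viewer [ 0.5217 -0.1936  3.4392]
[[-0.4534 -0.1823]
 [ 0.3321 -0.3592]
 [ 0.355   0.3248]
 [-0.5283  0.0979]
 [-0.0454  0.1367]
 [ 0.4765  0.2755]
 [ 0.0433 -0.2154]
 [ 0.2612 -0.501 ]
 [-0.0944  0.284 ]
 [-0.3716  0.0812]]
plate front in viewer -0.02209204252310629 0.030730263735641392
plate front in viewer -0.022044706889631487 -0.02971631196748764
stand [ 0.5268  0.2154 24.2684] [[ 0.1843  0.012 ]
 [-0.3317 -0.3936]
 [ 0.4586  0.2747]
 [-0.2975  0.0815]]
stand bed [ 0.5269  0.2158 24.0663] [[-0.2394 -0.0702]
 [ 0.1108 -0.5374]
 [ 0.3625 -0.0229]
 [-0.225   0.6709]]
```

The crop confirms both choices. The amber plate lies between the side blocks, with its front edge at crop (140,314)–(235,306). The stand is the white base with the blue bed and white end stops. I'll move above the plate first.

```bash
cat >> h.py <<'E'
from scipy.spatial.transform import Rotation as Ro
VW=np.array([.5217,-.1936,3.44]); ST=np.array([.5268,.2156,24.2])
def vw(x,y,z): return place([(x,y,z)],VW)[0]
def st(x,y,z): return place([(x,y,z)],ST)[0]
def delta(tgt,yaw):
    o=env.get_obs(); R=Ro.from_euler('xyz',o['tool_rot'],degrees=True)
    T=Ro.from_euler('xyz',[180,0,yaw],degrees=True)
    print("dp tool mm",np.round(R.inv().apply(np.array(tgt)-o['tool_pos'])*1e3,1),"rotvec",np.round((R.inv()*T).as_rotvec(degrees=True),2),"F",np.round(o['force'],2),"dp in final axes",np.round(T.inv().apply(np.array(tgt)-o['tool_pos'])*1e3,1))
E
python3 -c "
from h import *
delta(vw(.003,0,.16),VW[2]-90)"
```

```text
dp tool mm [-285.3 -424.5   62. ] rotvec [ 0.02  0.1  16.95] F [0.2  0.2  0.13] dp in final axes [-396.8 -322.9   61.6]
```

>>> carry_out:
  plan:
    - {"grip": 1,"dp": [-0.022,-0.0326,0],"rotation": [0,0,0]}
    - {"grip": 1,"dp": [-0.022,-0.0326,0],"rotation": [0,0,0]}
    - {"grip": 1,"dp": [-0.022,-0.0326,0],"rotation": [0,0,0]}
    - {"grip": 1,"dp": [-0.022,-0.0326,0],"rotation": [0,0,0]}
    - {"grip": 1,"dp": [-0.022,-0.0326,0],"rotation": [0,0,0]}
    - {"grip": 1,"dp": [-0.022,-0.0326,0],"rotation": [0,0,0]}
    - {"grip": 1,"dp": [-0.022,-0.0326,0],"rotation": [0,0,0]}
    - {"grip": 1,"dp": [-0.022,-0.0326,0],"rotation": [0,0,0]}

```text
time_s: 0.77
tool_pos: [0.4058, -0.3522, 0.2145]
tool_rot: [179.5, 0.4, -70.9]
force: [0.5, -0.4, 0.7]
grip_width: 0.0417
```

>>> carry_out:
  plan:
    - {"grip": 1,"dp": [-0.022,-0.0326,0],"rotation": [0,0,0]}
    - {"grip": 1,"dp": [-0.022,-0.0326,0],"rotation": [0,0,0]}
    - {"grip": 1,"dp": [-0.02,-0.03,0],"rotation": [0,0,0]}
    - {"grip": 1,"dp": [0,0,0],"rotation": [0,0,5.6]}
    - {"grip": 1,"dp": [0,0,0],"rotation": [0,0,5.6]}
    - {"grip": 1,"dp": [0,0,0],"rotation": [0,0,5.6]}
    - {"grip": 1,"dp": [0,0,0],"rotation": [0,0,0]}

```text
time_s: 1.35
tool_pos: [0.4833, -0.2399, 0.2119]
tool_rot: [179.4, 0.6, -87.2]
force: [0.3, -0.3, 1.1]
grip_width: 0.0017
```

```bash
python3 -c "
from h import *
delta(vw(.003,0,.16),VW[2]-90)"
```

```text
dp tool mm [-43.9 -44.2  51.9] rotvec [ 0.62  0.57 -0.65] F [ 0.29 -0.31  1.07] dp in final axes [-43.9 -44.2  51.9]
```

>>> carry_out:
  plan:
    - {"grip": 1,"dp": [-0.024,-0.024,0.01],"rotation": [0.6,0.6,-0.6]}
    - {"grip": 1,"dp": [-0.022,-0.022,0.02],"rotation": [0,0,0]}
    - {"grip": 1,"dp": [0,0,0.02],"rotation": [0,0,0]}
    - {"grip": 1,"dp": [0,0,0],"rotation": [0,0,0]}
    - {"grip": 1,"dp": [0,0,0],"rotation": [0,0,0]}

```text
time_s: 1.77
tool_pos: [0.5274, -0.1919, 0.1604]
tool_rot: [-180.0, -0.1, -86.1]
force: [-0.6, -0.6, 0.3]
grip_width: 0.0
```

```bash
python3 -c "
from h import *
delta(vw(.003,0,.10),VW[2]-90)
cv2.imwrite('pics/w1.png',env.read_camera('wrist')[:,:,::-1]); print(env.camera_params('wrist'))
for i in range(4): print(env.get_obs()['force'])
"
```

```text
dp tool mm [ 1.2  2.8 60.4] rotvec [-0.02 -0.12  0.45] F [-0.63 -0.62  0.31] dp in final axes [ 1.3  2.8 60.4]
{'fx': 279.57964324076744, 'fy': 279.57964324076744, 'cx': 251.62560353029244, 'cy': 191.66448530849428, 'R': array([[ 0.06563649, -0.99784067,  0.00241791],
       [-0.95440515, -0.06207183,  0.29198956],
       [-0.29120897, -0.02147284, -0.95641845]]), 't': array([-0.2268284 ,  0.47349865,  0.48298514])}
[-0.64515803 -0.68637557 -1.21032714]
[-0.64515803 -0.68637557 -1.21032714]
[-0.64515803 -0.68637557 -1.21032714]
[-0.64515803 -0.68637557 -1.21032714]
```

View pics/w1.png

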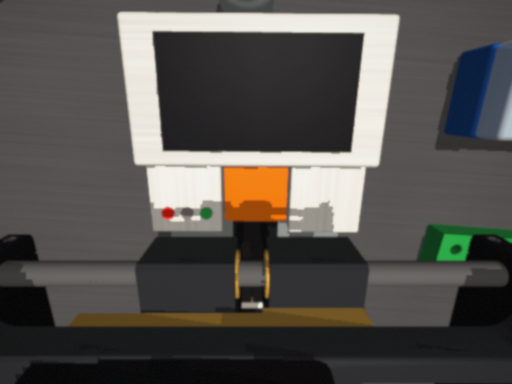

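The wrist view shows the plate centred ahead of the fingers, with its front corners at about (224,220) and (289,220) and the cover edge at row 165. I'll check this against the fit.

```bash
python3 -c "
from h import *
cp=env.camera_params('wrist')
for uv,z in [((224,220),.068),((289,220),.068),((135,164),.1),((380,165),.1),((121,15),.1),((397,17),.1)]:
    w=ray(uv,z,cp); print(uv,np.round(place([w-[VW[0],VW[1],0]],[0,0,-VW[2]])[0]*1e3,1))
"
```

```text
(224, 220) [-21.6  27.9  68. ]
(289, 220) [-21.3 -36.3  68. ]
(135, 164) [ 40.6  95.9 100. ]
(380, 165) [  40.8 -103.7  100. ]
(121, 15) [146.8  93.4 100. ]
(397, 17) [ 146.8 -100.8  100. ]
```

>>> carry_out:
  plan:
    - {"grip": 1,"dp": [0.001,0.003,0.03],"rotation": [0,0,0.4]}
    - {"grip": 1,"dp": [0,0,0.024],"rotation": [0,0,0]}
    - {"grip": 1,"dp": [0,0,0],"rotation": [0,0,0]}
    - {"grip": 1,"dp": [0,0,0],"rotation": [0,0,0]}
    - {"grip": 1,"dp": [0,0,0],"rotation": [0,0,0]}

```text
time_s: 2.23
tool_pos: [0.5249, -0.2008, 0.1117]
tool_rot: [-179.7, -0.5, -86.8]
force: [0.3, -0.2, -0.2]
grip_width: 0.0003
```

>>> carry_out:
  plan:
    - {"grip": 1,"dp": [0,0,0.004],"rotation": [0,0,0]}
    - {"grip": 1,"dp": [0,0,0],"rotation": [0,0,0]}

```text
time_s: 2.4
tool_pos: [0.5264, -0.2025, 0.1109]
tool_rot: [-179.4, -0.6, -86.9]
force: [-0.3, -0.6, 0.1]
grip_width: 0.0004
```

>>> carry_out:
  plan:
    - {"grip": 1,"dp": [0,0,0.004],"rotation": [0,0,0]}
    - {"grip": 1,"dp": [0,0,0],"rotation": [0,0,0]}

```text
time_s: 2.57
tool_pos: [0.5277, -0.2034, 0.1088]
tool_rot: [-179.2, -0.7, -86.9]
force: [-0.5, 0.0, -0.5]
grip_width: 0.0007
```

>>> carry_out:
  plan:
    - {"grip": 1,"dp": [0,0,0.004],"rotation": [0,0,0]}
    - {"grip": 1,"dp": [0,0,0],"rotation": [0,0,0]}

```text
time_s: 2.73
tool_pos: [0.5283, -0.2035, 0.1053]
tool_rot: [-179.2, -0.8, -86.9]
force: [-0.1, 0.6, -0.3]
grip_width: 0.0004
```

>>> carry_out:
  plan:
    - {"grip": 1,"dp": [-0.008,0.003,0],"rotation": [-0.8,0.8,0]}
    - {"grip": 1,"dp": [0,0,0],"rotation": [0,0,0]}
    - {"grip": 1,"dp": [0,0,0],"rotation": [0,0,0]}
    - {"grip": 1,"dp": [0,0,0],"rotation": [0,0,0]}

```text
time_s: 3.07
tool_pos: [0.525, -0.1958, 0.1049]
tool_rot: [-180.0, -1.6, -86.9]
force: [0.1, -0.4, -0.4]
grip_width: 0.0006
```

>>> carry_out:
  plan:
    - {"grip": 1,"dp": [0,0,0],"rotation": [0,0,0]}
    - {"grip": 1,"dp": [0,0,0],"rotation": [0,0,0]}

```text
time_s: 3.23
tool_pos: [0.5251, -0.1965, 0.1049]
tool_rot: [-179.9, -1.6, -86.9]
force: [0.3, -0.9, -0.1]
grip_width: 0.0007
```

```bash
sed -i 's/VW=np.array(\[.5217,-.1936/VW=np.array([.5218,-.1956/' h.py; python3 -c "
from h import *
delta(vw(.003,0,.07),VW[2]-90); print(env.get_obs()['joint_velocities'])
"
```

```text
dp tool mm [-2.1  0.3 34.9] rotvec [-0.05 -1.59 -0.38] F [ 0.28 -0.95 -0.13] dp in final axes [-1.1  0.2 34.9]
[ 0.46114977  0.07192014  0.17645554 -0.05933795  0.04132689 -0.09451119
  0.20951464]
```

>>> carry_out:
  plan:
    - {"grip": 1,"dp": [-0.001,0,0.012],"rotation": [0,-1.6,-0.3]}
    - {"grip": 1,"dp": [0,0,0.01],"rotation": [0,0,0]}
    - {"grip": 1,"dp": [0,0,0.004],"rotation": [0,0,0]}
    - {"grip": 1,"dp": [0,0,0],"rotation": [0,0,0]}
    - {"grip": 1,"dp": [0,0,0],"rotation": [0,0,0]}

```text
time_s: 3.65
tool_pos: [0.5254, -0.1971, 0.0779]
tool_rot: [-179.9, -0.0, -86.7]
force: [-0.4, -0.2, 1.0]
grip_width: 0.0005
```

>>> carry_out:
  plan:
    - {"grip": 1,"dp": [0,0,0.003],"rotation": [0,0,0]}
    - {"grip": 1,"dp": [0,0,0.003],"rotation": [0,0,0]}

```text
time_s: 3.82
tool_pos: [0.526, -0.1971, 0.0724]
tool_rot: [-179.8, -0.1, -86.7]
force: [-0.6, -0.4, 0.6]
grip_width: 0.0003
```

>>> carry_out:
  plan:
    - {"grip": 1,"dp": [0,0,0.002],"rotation": [0,0,0]}
    - {"grip": 1,"dp": [0,0,0.002],"rotation": [0,0,0]}

```text
time_s: 3.98
tool_pos: [0.5262, -0.1969, 0.0683]
tool_rot: [-179.8, -0.1, -86.7]
force: [-0.3, 1.0, 1.3]
grip_width: 0.0005
```

>>> carry_out:
  plan:
    - {"grip": 1,"dp": [0,0,0.002],"rotation": [0,0,0]}
    - {"grip": 1,"dp": [0,0,0],"rotation": [0,0,0]}

```text
time_s: 4.15
tool_pos: [0.5264, -0.1968, 0.0662]
tool_rot: [-179.8, -0.1, -86.7]
force: [-1.9, 0.0, 1.6]
grip_width: 0.0005
```

>>> carry_out:
  plan:
    - {"grip": 1,"dp": [0,0,0.002],"rotation": [0,0,0]}
    - {"grip": 1,"dp": [0,0,0],"rotation": [0,0,0]}

```text
time_s: 4.32
tool_pos: [0.5265, -0.1969, 0.0647]
tool_rot: [-179.8, -0.2, -86.7]
force: [-0.8, 0.2, 2.0]
grip_width: 0.0006
```

>>> carry_out:
  plan:
    - {"grip": 1,"dp": [0,0,0.002],"rotation": [0,0,0]}
    - {"grip": 1,"dp": [0,0,0],"rotation": [0,0,0]}

```text
time_s: 4.48
tool_pos: [0.5267, -0.1969, 0.0632]
tool_rot: [-179.8, -0.2, -86.7]
force: [-1.1, 1.3, 2.8]
grip_width: 0.0005
```

>>> carry_out:
  plan:
    - {"grip": 1,"dp": [0,0,0.002],"rotation": [0,0,0]}
    - {"grip": 1,"dp": [0,0,0],"rotation": [0,0,0]}

```text
time_s: 4.65
tool_pos: [0.5267, -0.197, 0.0617]
tool_rot: [-179.8, -0.2, -86.7]
force: [-1.7, 0.2, 4.2]
grip_width: 0.0004
```

```bash
cat >> h.py <<'E'
def feel(n=6):
    F=[]
    for i in range(n): env.read_camera('wrist'); F.append(env.get_obs()['force'])
    o=env.get_obs(); w=o['tool_pos']; print("F",np.round(np.mean(F,0),2),"sd",np.round(np.std(F,0),2),"viewer mm",np.round(place([w-[VW[0],VW[1],0]],[0,0,-VW[2]])[0]*1e3,1),o['tool_rot'].round(1),o['time_s'])
E
python3 -c "
from h import *
feel()"
```

```text
F [-1.78  0.32  4.7 ] sd [0.62 0.38 0.26] viewer mm [ 4.9 -1.7 61.8] [-179.8   -0.2  -86.7] 4.95
```

>>> carry_out:
  plan:
    - {"grip": 1,"dp": [0,0,0.002],"rotation": [0,0,0]}
    - {"grip": 1,"dp": [0,0,0.001],"rotation": [0,0,0]}
    - {"grip": 1,"dp": [0,0,0],"rotation": [0,0,0]}

```text
time_s: 5.2
tool_pos: [0.527, -0.1971, 0.0596]
tool_rot: [-179.7, -0.2, -86.7]
force: [-3.1, 1.2, 6.3]
grip_width: 0.0007
```

```bash
python3 -c "
from h import *
feel(4)"
```

```text
F [-2.21  0.66  6.26] sd [0.26 0.19 0.69] viewer mm [ 5.  -1.8 59.7] [-179.7   -0.2  -86.7] 5.4
```

>>> carry_out:
  plan:
    - {"grip": 1,"dp": [0,0.002,0],"rotation": [0,0,0]}
    - {"grip": 1,"dp": [0,0.002,0],"rotation": [0,0,0]}

```text
time_s: 5.57
tool_pos: [0.5268, -0.1971, 0.0613]
tool_rot: [-179.3, -0.3, -86.7]
force: [1.3, 1.2, 4.8]
grip_width: 0.0005
```

>>> carry_out:
  plan:
    - {"grip": 1,"dp": [0,0.002,0],"rotation": [0,0,0]}
    - {"grip": 1,"dp": [0,0.002,0],"rotation": [0,0,0]}

```text
time_s: 5.73
tool_pos: [0.5267, -0.1971, 0.0629]
tool_rot: [-178.8, -0.4, -86.6]
force: [3.2, 1.1, 4.4]
grip_width: 0.0004
```

>>> carry_out:
  plan:
    - {"grip": 1,"dp": [0,0.001,0.002],"rotation": [-0.7,0,0]}
    - {"grip": 1,"dp": [0,0.001,0.002],"rotation": [-0.7,0,0]}

```text
time_s: 5.9
tool_pos: [0.5265, -0.1973, 0.0604]
tool_rot: [-180.0, -0.4, -86.6]
force: [0.6, 0.2, 5.6]
grip_width: 0.0003
```

>>> carry_out:
  plan:
    - {"grip": 1,"dp": [0,0.003,0.002],"rotation": [-0.4,0.2,0]}
    - {"grip": 1,"dp": [0,0.003,0.001],"rotation": [-0.4,0,0]}

```text
time_s: 6.07
tool_pos: [0.5251, -0.1976, 0.0594]
tool_rot: [179.7, -0.7, -86.6]
force: [3.1, 0.4, 6.5]
grip_width: 0.0005
```

>>> carry_out:
  plan:
    - {"grip": 1,"dp": [0,0.004,0.001],"rotation": [0,0.4,0]}
    - {"grip": 1,"dp": [0,0.004,0.001],"rotation": [0,0.3,0]}

```text
time_s: 6.23
tool_pos: [0.5228, -0.1983, 0.0599]
tool_rot: [-179.7, -1.6, -86.5]
force: [3.2, 1.1, 6.4]
grip_width: 0.0007
```

>>> carry_out:
  plan:
    - {"grip": 1,"dp": [-0.001,0.004,0.001],"rotation": [-0.3,-0.8,0]}
    - {"grip": 1,"dp": [0,0.004,0.0005],"rotation": [0,-0.8,0]}

```text
time_s: 6.4
tool_pos: [0.5199, -0.1974, 0.061]
tool_rot: [-179.4, -0.2, -86.3]
force: [3.5, 0.8, 5.2]
grip_width: 0.0003
```

>>> carry_out:
  plan:
    - {"grip": 1,"dp": [0,0.002,0.002],"rotation": [-0.5,0,0]}
    - {"grip": 1,"dp": [0,0.003,0.0005],"rotation": [-0.3,0,0]}

```text
time_s: 6.57
tool_pos: [0.5186, -0.1986, 0.0608]
tool_rot: [-179.7, -0.3, -86.4]
force: [3.2, 0.2, 5.6]
grip_width: 0.0006
```

>>> carry_out:
  plan:
    - {"grip": 1,"dp": [-0.001,0.003,0.0005],"rotation": [-0.3,-0.2,-0.1]}
    - {"grip": 1,"dp": [0,0.003,0.0005],"rotation": [-0.2,0,0]}

```text
time_s: 6.73
tool_pos: [0.517, -0.1988, 0.0621]
tool_rot: [-179.7, -0.2, -86.2]
force: [3.5, 1.4, 4.8]
grip_width: 0.0012
```

```bash
python3 -c "
from h import *
feel(2)
p=place([(x,y,.065) for x,y in((-.07,.06),(-.07,-.06),(.07,.06),(.07,-.06))],VW)
im=env.read_camera('top'); b=im[165:235,290:350]; cv2.imwrite('pics/t2.png',cv2.resize(b[:,:,::-1],None,fx=8,fy=8,interpolation=cv2.INTER_CUBIC))
s=env.read_camera('scene'); cv2.imwrite('pics/s2.png',cv2.resize(s[200:290,145:285,::-1],None,fx=5,fy=5,interpolation=cv2.INTER_CUBIC))"
```

```text
F [ 2.58 -0.36  5.58] sd [0.78 0.37 0.38] viewer mm [-5.2 -2.9 62.1] [-179.7   -0.2  -86.3] 6.8333
```

View pics/s2.png

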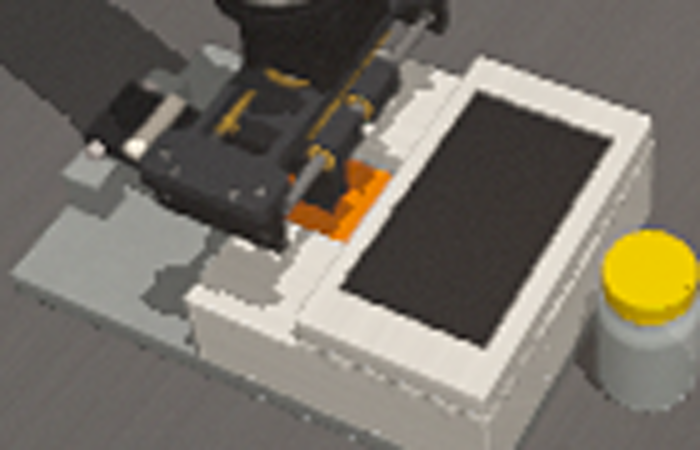

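The scene crop shows the fingertips on the orange plate at about (330,195), with the cover at the right. Next I go on in small steps and watch for the bar's release.

>>> carry_out:
  plan:
    - {"grip": 1,"dp": [-0.001,0.003,0.0002],"rotation": [-0.3,-0.1,-0.2]}
    - {"grip": 1,"dp": [0,0.003,0],"rotation": [-0.2,0,0]}

```text
time_s: 7.1
tool_pos: [0.5144, -0.1987, 0.0634]
tool_rot: [-179.8, -0.3, -86.0]
force: [3.8, 0.6, 4.9]
grip_width: 0.0004
```

>>> carry_out:
  plan:
    - {"grip": 1,"dp": [-0.0005,0.003,0.0005],"rotation": [-0.2,-0.2,-0.2]}

```text
time_s: 7.18
tool_pos: [0.5125, -0.1985, 0.0635]
tool_rot: [-179.9, -0.1, -85.8]
force: [3.1, 0.8, 4.8]
grip_width: 0.0007
```

>>> carry_out:
  plan:
    - {"grip": 1,"dp": [0,0.003,0.0005],"rotation": [-0.2,-0.2,0.4]}

```text
time_s: 7.27
tool_pos: [0.5099, -0.1986, 0.0633]
tool_rot: [180.0, 0.1, -86.2]
force: [2.3, 0.1, 6.0]
grip_width: 0.0005
```

>>> carry_out:
  plan:
    - {"grip": 1,"dp": [0,0.002,-0.0005],"rotation": [0,0,0.2]}

```text
time_s: 7.35
tool_pos: [0.5071, -0.199, 0.0636]
tool_rot: [179.9, 0.1, -86.4]
force: [-0.4, 0.0, 4.0]
grip_width: 0.0004
```

>>> carry_out:
  plan:
    - {"grip": 1,"dp": [0,0.001,0.001],"rotation": [0,0,0]}
    - {"grip": 1,"dp": [0,0,0.001],"rotation": [0,0,0]}

```text
time_s: 7.52
tool_pos: [0.5058, -0.1993, 0.0628]
tool_rot: [179.9, 0.1, -86.5]
force: [0.9, 1.6, 9.9]
grip_width: 0.0004
```

```bash
python3 -c "
from h import *
feel(4)"
```

```text
F [0.53 1.23 9.97] sd [0.2  0.24 0.37] viewer mm [-16.2  -2.7  62.9] [ 1.799e+02  1.000e-01 -8.650e+01] 7.7167
```

>>> carry_out:
  plan:
    - {"grip": 1,"dp": [0,0,-0.003],"rotation": [0,0,0]}

```text
time_s: 7.8
tool_pos: [0.5055, -0.1993, 0.0661]
tool_rot: [179.9, 0.1, -86.5]
force: [0.8, 0.4, 6.0]
grip_width: 0.0003
```

```bash
python3 -c "
from h import *
feel(3)"
```

```text
F [1.02 0.61 6.84] sd [0.84 0.21 0.27] viewer mm [-16.5  -2.8  66.4] [ 1.799e+02  1.000e-01 -8.650e+01] 7.95
```

>>> carry_out:
  plan:
    - {"grip": 1,"dp": [0,0.003,-0.0003],"rotation": [0,0,0]}
    - {"grip": 1,"dp": [0,0.003,-0.0002],"rotation": [0,0,0]}

```text
time_s: 8.12
tool_pos: [0.4993, -0.1999, 0.0674]
tool_rot: [179.9, 0.1, -86.6]
force: [1.5, -0.0, 6.8]
grip_width: 0.0003
```

>>> carry_out:
  plan:
    - {"grip": 1,"dp": [0,0.003,-0.0002],"rotation": [0,0,0]}
    - {"grip": 1,"dp": [0,0.003,-0.0002],"rotation": [0,0,0]}

```text
time_s: 8.28
tool_pos: [0.4922, -0.2006, 0.068]
tool_rot: [179.8, 0.1, -86.6]
force: [1.2, 0.5, 5.7]
grip_width: 0.0008
```

>>> carry_out:
  plan:
    - {"grip": 1,"dp": [0,0.003,0.0003],"rotation": [0,0,0]}
    - {"grip": 1,"dp": [0,0.003,0],"rotation": [0,0,0]}

```text
time_s: 8.45
tool_pos: [0.4849, -0.2014, 0.068]
tool_rot: [179.8, 0.1, -86.7]
force: [2.2, -0.5, 6.7]
grip_width: 0.0007
```

>>> carry_out:
  plan:
    - {"grip": 1,"dp": [-0.0003,0.003,-0.0002],"rotation": [0,0,0]}
    - {"grip": 1,"dp": [0,0.003,-0.0001],"rotation": [0,0,0]}

```text
time_s: 8.62
tool_pos: [0.4775, -0.202, 0.0684]
tool_rot: [179.7, 0.1, -86.8]
force: [2.8, -0.1, 4.9]
grip_width: 0.0005
```

>>> carry_out:
  plan:
    - {"grip": 1,"dp": [0,0.002,0.0006],"rotation": [0,0,0]}
    - {"grip": 1,"dp": [0,0.002,0.0002],"rotation": [0,0,0]}

```text
time_s: 8.78
tool_pos: [0.4725, -0.2024, 0.0681]
tool_rot: [179.6, 0.1, -86.9]
force: [1.0, 0.5, 7.6]
grip_width: 0.0005
```

```bash
python3 -c "
from h import *
feel(3)"
```

```text
F [0.7  0.68 7.46] sd [0.27 0.43 0.22] viewer mm [-50.   -3.9  68.1] [ 1.796e+02  1.000e-01 -8.690e+01] 8.9333
```

>>> carry_out:
  plan:
    - {"grip": 1,"dp": [0,0.003,-0.0003],"rotation": [0,0,0]}
    - {"grip": 1,"dp": [0,0.003,-0.0001],"rotation": [0,0,0]}

```text
time_s: 9.1
tool_pos: [0.4651, -0.2028, 0.0685]
tool_rot: [179.5, 0.1, -86.9]
force: [1.8, 0.0, 3.5]
grip_width: 0.0004
```

>>> carry_out:
  plan:
    - {"grip": 1,"dp": [0,0.002,0.0005],"rotation": [0,0,0]}
    - {"grip": 1,"dp": [0,0.002,0.0002],"rotation": [0,0,0]}

```text
time_s: 9.27
tool_pos: [0.4605, -0.2033, 0.0683]
tool_rot: [179.5, 0.1, -87.0]
force: [2.1, 0.9, 6.7]
grip_width: 0.0009
```

>>> carry_out:
  plan:
    - {"grip": 1,"dp": [0,0.002,0.0001],"rotation": [0,0,0]}
    - {"grip": 1,"dp": [0,0.003,0.0001],"rotation": [0,0,0]}

```text
time_s: 9.43
tool_pos: [0.4549, -0.2036, 0.0684]
tool_rot: [179.5, 0.1, -87.0]
force: [-0.0, -0.6, 5.9]
grip_width: 0.0004
```

>>> carry_out:
  plan:
    - {"grip": 1,"dp": [0,0.002,0.0002],"rotation": [0,0,0]}
    - {"grip": 1,"dp": [0,0.003,0.0001],"rotation": [0,0,0]}

```text
time_s: 9.6
tool_pos: [0.4491, -0.204, 0.0684]
tool_rot: [179.5, 0.1, -87.1]
force: [1.8, -0.9, 5.4]
grip_width: 0.0007
```

```bash
python3 -c "
from h import *
feel(3)
s=env.read_camera('top'); cv2.imwrite('pics/t3.png',cv2.resize(s[135:255,270:370,::-1],None,fx=5,fy=5,interpolation=cv2.INTER_CUBIC))
s=env.read_camera('wrist'); cv2.imwrite('pics/w3.png',s[:,:,::-1])"
```

```text
F [0.31 1.13 7.61] sd [0.21 0.28 0.53] viewer mm [-73.8  -4.   68.4] [ 1.794e+02  1.000e-01 -8.710e+01] 9.75
```

View pics/w3.png

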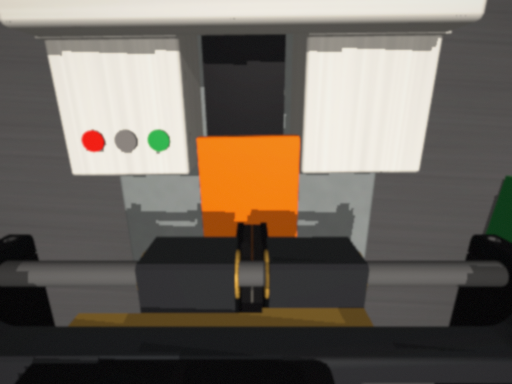

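The plate is out from under the cover. Its rear edge is at row 137, from col 198 to 299.

```bash
python3 -c "
from h import *
cp=env.camera_params('wrist')
for uv,z in [((198,138),.068),((299,136),.068),((70,175),.074),((420,173),.074),((187,174),.074),((304,173),.074)]:
    w=ray(uv,z,cp); print(uv,np.round(place([w-[VW[0],VW[1],0]],[0,0,-VW[2]])[0]*1e3,1))
"
```

```text
(198, 138) [-10.1  26.7  68. ]
(299, 136) [ -9.6 -31.8  68. ]
(70, 175) [-29.9 101.4  74. ]
(420, 173) [ -30.8 -101.6   74. ]
(187, 174) [-30.   33.3  74. ]
(304, 173) [-30.1 -34.5  74. ]
```

>>> carry_out:
  plan:
    - {"grip": 1,"dp": [0,0.002,-0.0001],"rotation": [0,0,0]}
    - {"grip": 1,"dp": [0,0.003,0.0001],"rotation": [0,0,0]}

```text
time_s: 10.02
tool_pos: [0.4425, -0.2043, 0.0684]
tool_rot: [179.3, 0.2, -87.2]
force: [2.4, 0.8, 6.6]
grip_width: 0.0007
```

>>> carry_out:
  plan:
    - {"grip": 1,"dp": [0,0.002,0.0001],"rotation": [0,0,0]}
    - {"grip": 1,"dp": [0,0.002,0.0001],"rotation": [0,0,0]}

```text
time_s: 10.18
tool_pos: [0.4375, -0.2047, 0.0685]
tool_rot: [179.3, 0.2, -87.2]
force: [1.4, 0.6, 6.5]
grip_width: 0.0007
```

>>> carry_out:
  plan:
    - {"grip": 1,"dp": [0,0.0015,0.0001],"rotation": [0,0,0]}

```text
time_s: 10.27
tool_pos: [0.4354, -0.2049, 0.0684]
tool_rot: [179.3, 0.2, -87.3]
force: [1.3, 0.8, 6.4]
grip_width: 0.0006
```

>>> carry_out:
  plan:
    - {"grip": 1,"dp": [0,0.001,0],"rotation": [0,0,0]}

```text
time_s: 10.35
tool_pos: [0.4337, -0.205, 0.0685]
tool_rot: [179.2, 0.2, -87.3]
force: [2.3, -0.3, 5.8]
grip_width: 0.0005
```

>>> carry_out:
  plan:
    - {"grip": 1,"dp": [0,0.001,0.0001],"rotation": [0,0,0]}

```text
time_s: 10.43
tool_pos: [0.4325, -0.2051, 0.0685]
tool_rot: [179.2, 0.2, -87.4]
force: [4.7, 0.2, 5.4]
grip_width: 0.0004
```

```bash
python3 -c "
from h import *
feel(3)
s=env.read_camera('wrist'); cp=env.camera_params('wrist')
m=(s[:,:,0]>180)&(s[:,:,2]<60)&(s[:,:,1]>60)&(s[:,:,1]<160); m[235:]=0; m[:100]=0
ys=[np.where(m[:,c])[0].min() for c in (210,220,285,295) if m[:,c].any()]; r=np.median(ys)
cs=np.where(m[int(r)+8])[0]; print(ys,cs.min(),cs.max())
for u in (cs.min(),cs.max()+1):
    w=ray((u-.5,r-.5),.068,cp); print(np.round(place([w-[VW[0],VW[1],0]],[0,0,-VW[2]])[0]*1e3,1))
"
```

```text
F [2.11 0.26 6.17] sd [0.14 0.38 0.09] viewer mm [-89.8  -4.1  68.5] [179.2   0.2 -87.4] 10.5833
[np.int64(137), np.int64(137), np.int64(135), np.int64(135)] 196 299
[-24.5  27.6  68. ]
[-25.4 -32.4  68. ]
```

>>> carry_out:
  plan:
    - {"grip": 1,"dp": [0,0.0007,0.0001],"rotation": [0,0,0]}

```text
time_s: 10.72
tool_pos: [0.432, -0.2051, 0.0685]
tool_rot: [179.3, 0.2, -87.4]
force: [3.6, 0.7, 4.2]
grip_width: 0.0005
```

The plate met the stop: the pull force jumped while the motion almost stopped, and the rear edge measures at viewer x −25. Next I lift off and open the gripper.

>>> carry_out:
  plan:
    - {"grip": 1,"dp": [0,0,-0.003],"rotation": [0,0,0]}
    - {"grip": 1,"dp": [0,0,-0.025],"rotation": [0,0,0]}
    - {"grip": 0,"dp": [0,0,-0.03],"rotation": [0,0,-0.7]}
    - {"grip": 0,"dp": [0,-0.01,-0.01],"rotation": [0.6,0,0]}
    - {"grip": 0,"dp": [0,0,0],"rotation": [0,0,0]}
    - {"grip": 0,"dp": [0,0,0],"rotation": [0,0,0]}
    - {"grip": 0,"dp": [0,0,0],"rotation": [0,0,0]}

```text
time_s: 11.3
tool_pos: [0.4292, -0.2025, 0.1291]
tool_rot: [178.3, 0.9, -86.9]
force: [0.3, -0.2, -0.1]
grip_width: 0.0261
```

```bash
python3 -c "
from h import *
delta(vw(-.07,0,.048),VW[2]-90)
s=env.read_camera('wrist'); cp=env.camera_params('wrist'); cv2.imwrite('pics/w4.png',s[:,:,::-1]); print(env.get_obs()['grip_width'])
m=(s[:,:,0]>180)&(s[:,:,2]<60)&(s[:,:,1]>60)&(s[:,:,1]<160)
v,u=np.where(m); print(u.min(),u.max(),v.min(),v.max())
for r in (v.min()+5,v.max()-5):
    cs=np.where(m[r])[0]
    for c in (cs.min()-.5,cs.max()+.5):
        w=ray((c,r),.068,cp); print(np.round(place([w-[VW[0],VW[1],0]],[0,0,-VW[2]])[0]*1e3,1))
"
```

```text
dp tool mm [ -0.2 -25.2  80.4] rotvec [ 1.69  0.91 -0.36] F [ 0.28 -0.21 -0.06] dp in final axes [ -1.4 -22.8  81.1]
0.029902595708601973
131 311 97 293Traceback (most recent call last):
  File "<string>", line 9, in <module>
    for c in (cs.min()-.5,cs.max()+.5):
              ~~~~~~^^
    return umr_minimum(a, axis, None, out, keepdims, initial, where)
ValueError: zero-size array to reduction operation minimum which has no identity
```

View pics/w4.png

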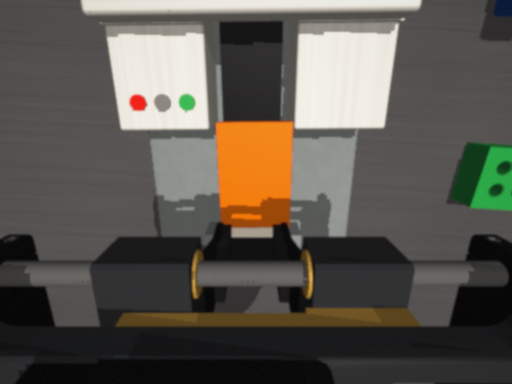

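The plate rests against the white stop at (252,232). Its rear corners are at (217,122) and (293,122), with the front edge at row 225.

```bash
python3 -c "
from h import *
cp=env.camera_params('wrist')
for uv in [(217,122),(293,122),(219.5,222),(291,222)]:
    w=ray(uv,.068,cp); print(uv,np.round(place([w-[VW[0],VW[1],0]],[0,0,-VW[2]])[0]*1e3,1))
"
```

```text
(217, 122) [-25.6  26.4  68. ]
(293, 122) [-26.  -32.4  68. ]
(219.5, 222) [-110.6   28.2   68. ]
(291, 222) [-110.6  -34.    68. ]
```

>>> carry_out:
  plan:
    - {"grip": 0,"dp": [0,-0.011,0.0],"rotation": [1.7,0.9,-0.4]}
    - {"grip": 0,"dp": [0,-0.011,0],"rotation": [0,0,0]}
    - {"grip": 0,"dp": [0,0,0],"rotation": [0,0,0]}
    - {"grip": 0,"dp": [0,0,0],"rotation": [0,0,0]}
    - {"grip": 0,"dp": [0,0,0],"rotation": [0,0,0]}
    - {"grip": 0,"dp": [0,0,0],"rotation": [0,0,0]}
    - {"grip": 0,"dp": [0,0,0],"rotation": [0,0,0]}

```text
time_s: 11.93
tool_pos: [0.4466, -0.1998, 0.1219]
tool_rot: [179.2, 0.4, -86.6]
force: [-0.0, -0.6, -0.6]
grip_width: 0.0765
```

```bash
python3 -c "
from h import *
delta(vw(-.07,-.002,.048),VW[2]-90); feel(2); print(env.get_obs()['grip_width'])"
```

```text
dp tool mm [ 2.9 -6.3 73.8] rotvec [ 0.76  0.44 -0.02] F [-0.01 -0.62 -0.57] dp in final axes [ 2.3 -5.3 73.9]
F [-0.05 -0.24  0.39] sd [0.23 0.6  0.25] viewer mm [-75.3   0.2 122. ] [179.3   0.4 -86.6] 12.0333
0.08261077143444018
```

>>> carry_out:
  plan:
    - {"grip": 0,"dp": [0.003,-0.006,0.01],"rotation": [0.7,0.4,0]}
    - {"grip": 0,"dp": [0,0,0.015],"rotation": [0,0,0]}
    - {"grip": 0,"dp": [0,0,0.01],"rotation": [0,0,0]}
    - {"grip": 0,"dp": [0,0,0],"rotation": [0,0,0]}
    - {"grip": 0,"dp": [0,0,0],"rotation": [0,0,0]}

```text
time_s: 12.45
tool_pos: [0.4534, -0.2035, 0.087]
tool_rot: [-179.9, -0.1, -86.6]
force: [-0.3, -0.7, -0.5]
grip_width: 0.0867
```

```bash
python3 -c "
from h import *
delta(vw(-.07,-.0025,.048),VW[2]-90); print(env.get_obs()['grip_width'])"
```

```text
dp tool mm [-1.4  1.3 39. ] rotvec [-0.09 -0.09 -0.08] F [-0.33 -0.73 -0.45] dp in final axes [-1.3  1.2 39. ]
0.08672010924476853
```

>>> carry_out:
  plan:
    - {"grip": 0,"dp": [-0.0013,0.001,0.008],"rotation": [0,0,0]}
    - {"grip": 0,"dp": [0,0,0.01],"rotation": [0,0,0]}
    - {"grip": 0,"dp": [0,0,0.01],"rotation": [0,0,0]}
    - {"grip": 0,"dp": [0,0,0.008],"rotation": [0,0,0]}
    - {"grip": 0,"dp": [0,0,0],"rotation": [0,0,0]}
    - {"grip": 0,"dp": [0,0,0],"rotation": [0,0,0]}

```text
time_s: 12.95
tool_pos: [0.4527, -0.2025, 0.0484]
tool_rot: [-179.9, -0.1, -86.7]
force: [1.1, 0.1, 0.8]
grip_width: 0.0873
```

```bash
python3 -c "
from h import *
delta(vw(-.07,-.0025,.048),VW[2]-90); print(env.get_obs()['grip_width'])"
```

```text
dp tool mm [-0.2  0.6  0.4] rotvec [-0.15 -0.14 -0.1 ] F [1.08 0.1  0.81] dp in final axes [-0.2  0.6  0.4]
0.08728383636765974
```

>>> carry_out:
  plan:
    - {"grip": 0.25,"dp": [0,0,0],"rotation": [0,0,0]}
    - {"grip": 0.3,"dp": [0,0,0],"rotation": [0,0,0]}
    - {"grip": 0.4,"dp": [0,0,0],"rotation": [0,0,0]}
    - {"grip": 0.6,"dp": [0,0,0],"rotation": [0,0,0]}
    - {"grip": 1,"dp": [0,0,0],"rotation": [0,0,0]}
    - {"grip": 1,"dp": [0,0,0],"rotation": [0,0,0]}
  force: 15

```text
time_s: 13.45
tool_pos: [0.4534, -0.2026, 0.0492]
tool_rot: [-179.8, -0.2, -86.6]
force: [0.0, 0.4, -0.8]
grip_width: 0.06
```

>>> carry_out:
  plan:
    - {"grip": 1,"dp": [0,0,0],"rotation": [0,0,0]}
    - {"grip": 1,"dp": [0,0,0],"rotation": [0,0,0]}

```text
time_s: 13.62
tool_pos: [0.4533, -0.2026, 0.0493]
tool_rot: [-179.8, -0.2, -86.6]
force: [-1.3, 0.0, -0.8]
grip_width: 0.06
```

>>> carry_out:
  plan:
    - {"grip": 1,"dp": [0,0,-0.003],"rotation": [0,0,0]}
    - {"grip": 1,"dp": [0,0,-0.006],"rotation": [0,0,0]}
    - {"grip": 1,"dp": [0,0,-0.015],"rotation": [0,0,0]}
    - {"grip": 1,"dp": [0,0,-0.02],"rotation": [0,0,0]}
    - {"grip": 1,"dp": [0,0,-0.02],"rotation": [0,0,0]}
    - {"grip": 1,"dp": [0,0,-0.015],"rotation": [0,0,0]}
    - {"grip": 1,"dp": [0,0,0],"rotation": [0,0,0]}

```text
time_s: 14.2
tool_pos: [0.4517, -0.2018, 0.1325]
tool_rot: [-179.9, -0.1, -86.6]
force: [0.5, -1.0, 0.5]
grip_width: 0.0598
```

```bash
python3 -c "
from h import *
delta(st(0,0,.1),ST[2]-90); print(env.get_obs()['grip_width'])"
```

```text
dp tool mm [-412.3  -99.6   32. ] rotvec [ -0.04  -0.09 -20.82] F [ 0.5  -0.98  0.49] dp in final axes [-350.  -239.6   32.5]
0.05981866624494823
```

>>> carry_out:
  plan:
    - {"grip": 1,"dp": [-0.015,-0.004,0],"rotation": [0,0,0]}
    - {"grip": 1,"dp": [-0.025,-0.006,0],"rotation": [0,0,0]}
    - {"grip": 1,"dp": [-0.03,-0.007,0],"rotation": [0,0,0]}
    - {"grip": 1,"dp": [-0.03,-0.007,0],"rotation": [0,0,0]}
    - {"grip": 1,"dp": [-0.03,-0.007,0],"rotation": [0,0,0]}
    - {"grip": 1,"dp": [-0.03,-0.007,0],"rotation": [0,0,0]}
    - {"grip": 1,"dp": [-0.03,-0.007,0],"rotation": [0,0,0]}
    - {"grip": 1,"dp": [-0.03,-0.007,0],"rotation": [0,0,0]}

```text
time_s: 14.87
tool_pos: [0.4902, 0.0185, 0.1296]
tool_rot: [180.0, -0.4, -87.7]
force: [0.2, -0.0, -1.2]
grip_width: 0.06
```

>>> carry_out:
  plan:
    - {"grip": 1,"dp": [-0.03,-0.007,0],"rotation": [0,0,0]}
    - {"grip": 1,"dp": [-0.03,-0.007,0],"rotation": [0,0,0]}
    - {"grip": 1,"dp": [-0.025,-0.006,0],"rotation": [0,0,0]}
    - {"grip": 1,"dp": [-0.01,0,0],"rotation": [0,0,-5]}
    - {"grip": 1,"dp": [0,0,0],"rotation": [0,0,-5]}
    - {"grip": 1,"dp": [0,0,0],"rotation": [0,0,-5]}
    - {"grip": 1,"dp": [0,0,0],"rotation": [0,0,-4]}
    - {"grip": 1,"dp": [0,0,0],"rotation": [0,0,0]}

```text
time_s: 15.53
tool_pos: [0.5023, 0.1304, 0.1242]
tool_rot: [179.6, -0.0, -66.9]
force: [-0.4, -0.3, -0.2]
grip_width: 0.0602
```

```bash
python3 -c "
from h import *
delta(st(0,0,.1),ST[2]-90); print(env.get_obs()['grip_width'])"
```

```text
dp tool mm [-68.7 -56.1  23.8] rotvec [ 0.37 -0.02 -1.11] F [-0.45 -0.31 -0.2 ] dp in final axes [-67.6 -57.3  24.2]
0.06016663646993897
```

>>> carry_out:
  plan:
    - {"grip": 1,"dp": [-0.022,-0.018,0],"rotation": [0.4,0,-1.1]}
    - {"grip": 1,"dp": [-0.022,-0.018,0],"rotation": [0,0,0]}
    - {"grip": 1,"dp": [-0.015,-0.013,0],"rotation": [0,0,0]}
    - {"grip": 1,"dp": [0,0,0],"rotation": [0,0,0]}
    - {"grip": 1,"dp": [0,0,0],"rotation": [0,0,0]}
    - {"grip": 1,"dp": [0,0,0],"rotation": [0,0,0]}

```text
time_s: 16.03
tool_pos: [0.5228, 0.2028, 0.1202]
tool_rot: [179.7, -0.1, -66.7]
force: [-0.2, 0.9, -0.1]
grip_width: 0.0597
```

```bash
python3 -c "
from h import *
delta(st(0,0,.1),ST[2]-90); print(env.get_obs()['grip_width'])
w=ray((169,158.5),.095,env.camera_params('top')); print('jar in stand',place([w-[ST[0],ST[1],0]],[0,0,-ST[2]])*1e3)
s=env.read_camera('wrist'); cv2.imwrite('pics/w5.png',s[:,:,::-1])"
```

```text
dp tool mm [-10.2  -8.9  20.2] rotvec [ 0.29 -0.07 -0.92] F [-0.22  0.93 -0.05] dp in final axes [-10.1  -8.9  20.2]
0.059747720679034735
jar in stand [[130.57847782   1.92060721  95.        ]]
```

View pics/w5.png

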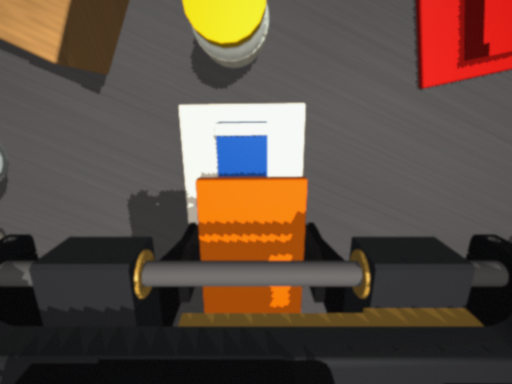

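The plate is held level above the stand. Base far corners are at (180,104) and (305,103), the bed's far edge is at row 136 (cols 217–267), and the plate's far edge is at row 179 (cols 197–307). The jar is clear of the gripper.

```bash
python3 -c "
from h import *
cp=env.camera_params('wrist'); o=env.get_obs()
def loc(w): return np.round(place([w-[ST[0],ST[1],0]],[0,0,-ST[2]])[0]*1e3,1)
for uv,z in [((180,104),.008),((305,103),.008),((217,136),.03),((268,136),.03),((197,179),o['tool_pos'][2]+.0192),((307.5,179),o['tool_pos'][2]+.0192)]: print(uv,loc(ray(uv,z,cp)))
print('tcp',loc(o['tool_pos']),o['tool_rot'])"
```

```text
(180, 104) [74.4 55.1  8. ]
(305, 103) [ 73.2 -62.5   8. ]
(217, 136) [46.4 19.3 30. ]
(268, 136) [ 45.6 -26.4  30. ]
(197, 179) [ 35.2  17.8 139.3]
(307.5, 179) [ 34.2 -41.2 139.3]
tcp [ -9.2 -10.7 120.1] [ 1.79682107e+02 -9.95723589e-02 -6.67528331e+01]
```

>>> carry_out:
  plan:
    - {"grip": 1,"dp": [-0.0087,-0.009,0.01],"rotation": [0.3,0,-0.4]}
    - {"grip": 1,"dp": [0,0,0.02],"rotation": [0,0,0]}
    - {"grip": 1,"dp": [0,0,0.02],"rotation": [0,0,0]}
    - {"grip": 1,"dp": [0,0,0.005],"rotation": [0,0,0]}
    - {"grip": 1,"dp": [0,0,0],"rotation": [0,0,0]}
    - {"grip": 1,"dp": [0,0,0],"rotation": [0,0,0]}

```text
time_s: 16.58
tool_pos: [0.5292, 0.2056, 0.0642]
tool_rot: [180.0, -0.4, -67.1]
force: [-0.9, 0.1, -1.4]
grip_width: 0.0601
```

```bash
python3 -c "
from h import *
o=env.get_obs(); print(o['grip_width'],o['force'])
def loc(w): return np.round(place([w-[ST[0],ST[1],0]],[0,0,-ST[2]])[0]*1e3,1)
print('tcp',loc(o['tool_pos']),o['tool_rot'])
s=env.read_camera('wrist'); cv2.imwrite('pics/w6.png',cv2.resize(s[60:320,130:380,::-1],None,fx=3,fy=2.3)[:598]); np.save('cp.npy',env.camera_params('wrist'),allow_pickle=True)"
```

```text
0.060087554242053025 [-0.85959167  0.07381281 -1.44716075]
tcp [ -1.9 -10.1  64.2] [179.99002522  -0.44841143 -67.07939213]
```

View pics/w6.png

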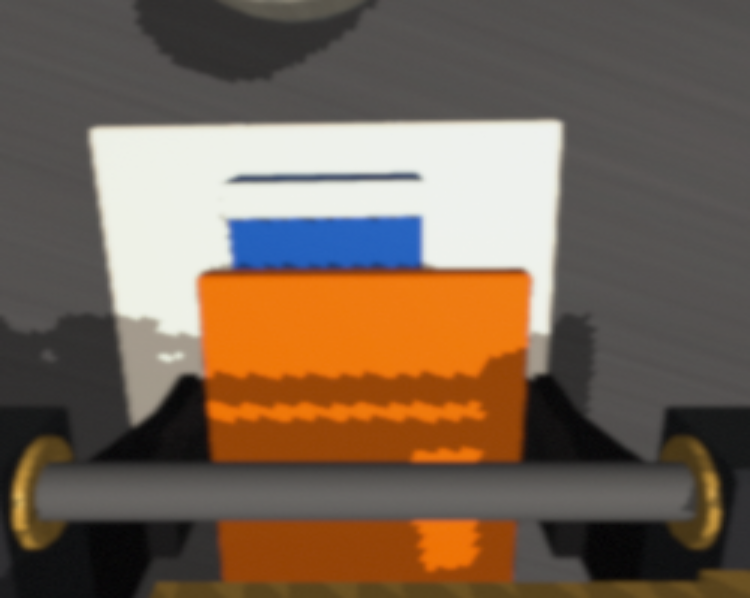

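```bash
python3 -c "
from h import *
cp=np.load('cp.npy',allow_pickle=True).item(); z=.0642+.0192
def loc(w): return np.round(place([w-[ST[0],ST[1],0]],[0,0,-ST[2]])[0]*1e3,1)
for uv,zz in [((90,128),.008),((562,121),.008),((231,219),.03),((421,217),.03),((198,276),z),((529,274),z)]: print(uv,loc(ray(((uv[0]+.5)/3-.5+130,(uv[1]+.5)/2.3-.5+60),zz,cp)))
"
```

```text
(90, 128) [74.4 57.4  8. ]
(562, 121) [ 73.9 -62.3   8. ]
(231, 219) [47.  20.4 30. ]
(421, 217) [ 46.5 -24.8  30. ]
(198, 276) [42.5 18.8 83.4]
(529, 274) [ 41.4 -40.3  83.4]
```

>>> carry_out:
  plan:
    - {"grip": 1,"dp": [-0.0088,-0.002,0],"rotation": [0,-0.4,-0.8]}
    - {"grip": 1,"dp": [0,0,0],"rotation": [0,0,0]}
    - {"grip": 1,"dp": [0,0,0],"rotation": [0,0,0]}
    - {"grip": 1,"dp": [0,0,0],"rotation": [0,0,0]}

```text
time_s: 16.97
tool_pos: [0.5299, 0.2156, 0.068]
tool_rot: [-179.7, -0.1, -66.3]
force: [-0.2, 0.4, -0.6]
grip_width: 0.0599
```

```bash
python3 -c "
from h import *
delta(st(.0005,-.0013,.0188),ST[2]-90.4);feel(2)"
```

```text
dp tool mm [-0.1  2.6 49.1] rotvec [-0.32 -0.08 -0.09] F [-0.25  0.43 -0.6 ] dp in final axes [ 0.   2.3 49.2]
F [ 0.46  0.82 -0.35] sd [0.52 0.25 0.33] viewer mm [ 32.8 409.6  67.8] [-1.797e+02 -1.000e-01 -6.630e+01] 17.0667
```

>>> carry_out:
  plan:
    - {"grip": 1,"dp": [0,0.0022,0.005],"rotation": [-0.3,0,0]}
    - {"grip": 1,"dp": [0,0,0.012],"rotation": [0,0,0]}
    - {"grip": 1,"dp": [0,0,0.012],"rotation": [0,0,0]}
    - {"grip": 1,"dp": [0,0,0.006],"rotation": [0,0,0]}
    - {"grip": 1,"dp": [0,0,0],"rotation": [0,0,0]}
    - {"grip": 1,"dp": [0,0,0],"rotation": [0,0,0]}

```text
time_s: 17.57
tool_pos: [0.527, 0.2135, 0.0278]
tool_rot: [179.9, -0.1, -66.3]
force: [0.2, -0.0, -0.6]
grip_width: 0.0598
```

```bash
python3 -c "
from h import *
delta(st(.0005,-.0013,.0188),ST[2]-90.4);feel(2)
s=env.read_camera('wrist'); cv2.imwrite('pics/w7.png',cv2.resize(s[60:320,130:380,::-1],None,fx=3,fy=2.3)[:598])
t=env.read_camera('scene'); cv2.imwrite('pics/s7.png',cv2.resize(t[140:210,235:325,::-1],None,fx=8,fy=8,interpolation=cv2.INTER_CUBIC))"
```

```text
dp tool mm [-0.7 -1.2  9. ] rotvec [ 0.15 -0.11 -0.11] F [ 0.16 -0.03 -0.6 ] dp in final axes [-0.7 -1.2  9. ]
F [-0.01 -0.35 -0.4 ] sd [0.1  0.01 0.25] viewer mm [ 29.9 408.1  28.4] [ 1.799e+02 -1.000e-01 -6.630e+01] 17.6667
```

View pics/w7.png

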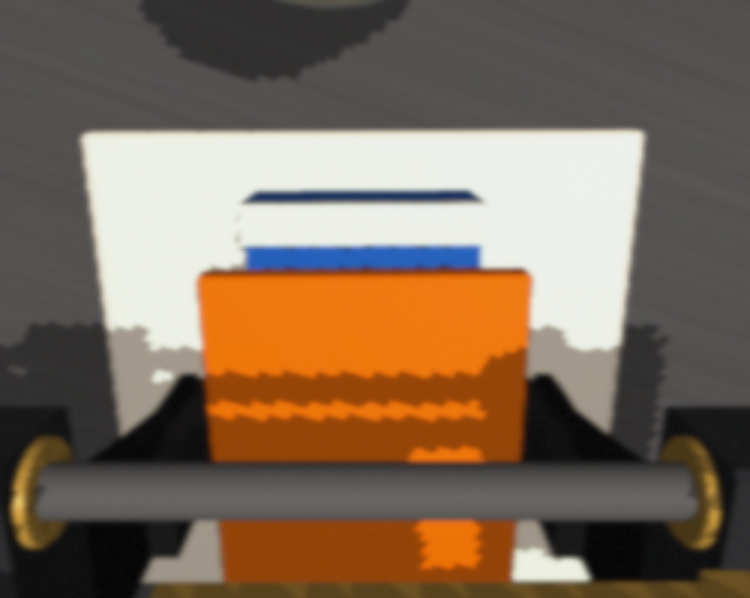

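The bed's far edge is at crop row 248 (cols 247–480), the plate's far edge is at row 271 (cols 199–530), and they are parallel.

```bash
python3 -c "
from h import *
cp=env.camera_params('wrist'); z=env.get_obs()['tool_pos'][2]+.0192; print(z)
def loc(w): return np.round(place([w-[ST[0],ST[1],0]],[0,0,-ST[2]])[0]*1e3,1)
for uv,zz in [((84,133),.008),((644,130),.008),((247,248),.03),((480,247),.03),((199,275),z),((530,273),z)]: print(uv,loc(ray(((uv[0]+.5)/3-.5+130,(uv[1]+.5)/2.3-.5+60),zz,cp)))
"
```

```text
0.04839806030961987
(84, 133) [75.  57.4  8. ]
(644, 130) [ 74.6 -62.2   8. ]
(247, 248) [46.7 21.1 30. ]
(480, 247) [ 46.5 -25.1  30. ]
(199, 275) [44.3 27.4 48.4]
(530, 273) [ 44.1 -31.6  48.4]
```

>>> carry_out:
  plan:
    - {"grip": 1,"dp": [0,0.0005,0.004],"rotation": [0,0,0]}
    - {"grip": 1,"dp": [0,0,0.003],"rotation": [0,0,0]}
    - {"grip": 1,"dp": [0,0,0],"rotation": [0,0,0]}

```text
time_s: 18.02
tool_pos: [0.5286, 0.214, 0.0229]
tool_rot: [-179.9, -0.2, -66.3]
force: [-1.2, -0.9, -1.6]
grip_width: 0.0598
```

>>> carry_out:
  plan:
    - {"grip": 1,"dp": [0,0,0.0015],"rotation": [0,0,0]}
    - {"grip": 1,"dp": [0,0,0],"rotation": [0,0,0]}

```text
time_s: 18.18
tool_pos: [0.5286, 0.214, 0.0213]
tool_rot: [-179.8, -0.2, -66.3]
force: [-0.2, -1.0, -0.9]
grip_width: 0.0598
```

>>> carry_out:
  plan:
    - {"grip": 1,"dp": [0,0.0017,0.0],"rotation": [0,0,0]}
    - {"grip": 1,"dp": [0,0,0.001],"rotation": [0,0,0]}
    - {"grip": 1,"dp": [0,0,0],"rotation": [0,0,0]}

```text
time_s: 18.43
tool_pos: [0.527, 0.2133, 0.0204]
tool_rot: [-179.8, -0.2, -66.3]
force: [0.2, 0.2, -0.4]
grip_width: 0.0597
```

```bash
python3 -c "
from h import *
delta(st(-.001,-.002,.0188),ST[2]-90.4);feel(2)"
```

```text
dp tool mm [-0.2  0.3  1.6] rotvec [-0.17 -0.17 -0.13] F [ 0.23  0.2  -0.39] dp in final axes [-0.2  0.3  1.6]
F [ 0.2  -0.31 -1.22] sd [0.5  0.05 0.  ] viewer mm [ 29.8 407.9  20.5] [-179.8   -0.2  -66.3] 18.5333
```

>>> carry_out:
  plan:
    - {"grip": 1,"dp": [0,0,0.001],"rotation": [0,0,0]}
    - {"grip": 1,"dp": [0,0,0],"rotation": [0,0,0]}

```text
time_s: 18.7
tool_pos: [0.5273, 0.2134, 0.0196]
tool_rot: [-179.8, -0.2, -66.3]
force: [-0.4, 0.8, -0.9]
grip_width: 0.0598
```

>>> carry_out:
  plan:
    - {"grip": 1,"dp": [0,0,0.0007],"rotation": [0,0,0]}
    - {"grip": 1,"dp": [0,0,0],"rotation": [0,0,0]}

```text
time_s: 18.87
tool_pos: [0.5275, 0.2136, 0.0192]
tool_rot: [-179.8, -0.2, -66.3]
force: [-0.3, -0.1, -0.3]
grip_width: 0.0598
```

>>> carry_out:
  plan:
    - {"grip": 1,"dp": [0,0,0.0007],"rotation": [0,0,0]}
    - {"grip": 1,"dp": [0,0,0],"rotation": [0,0,0]}

```text
time_s: 19.03
tool_pos: [0.5277, 0.2137, 0.0193]
tool_rot: [-179.8, -0.2, -66.3]
force: [-0.2, 0.3, -2.2]
grip_width: 0.0597
```

```bash
python3 -c "
from h import *
feel(4)"
```

```text
F [-0.05 -0.05  0.62] sd [0.63 0.61 0.74] viewer mm [ 30.5 408.2  19.1] [-179.8   -0.2  -66.3] 19.2333
```

>>> carry_out:
  plan:
    - {"grip": 1,"dp": [0,0,0.001],"rotation": [0,0,0]}
    - {"grip": 1,"dp": [0,0,0],"rotation": [0,0,0]}

```text
time_s: 19.4
tool_pos: [0.5279, 0.2138, 0.0193]
tool_rot: [-179.8, -0.2, -66.3]
force: [0.2, 0.7, -1.5]
grip_width: 0.0597
```

```bash
python3 -c "
from h import *
feel(4)"
```

```text
F [-0.21  0.02  1.14] sd [0.54 0.78 1.48] viewer mm [ 30.6 408.3  19.1] [-179.8   -0.2  -66.3] 19.6
```

The height holds at 19.2 mm under two nudges and the force has risen slightly, so the plate is on the bed. I release slowly and back away.

>>> carry_out:
  plan:
    - {"grip": 0.28,"dp": [0,0,0],"rotation": [0,0,0]}
    - {"grip": 0.25,"dp": [0,0,0],"rotation": [0,0,0]}
    - {"grip": 0.2,"dp": [0,0,0],"rotation": [0,0,0]}
    - {"grip": 0.1,"dp": [0,0,0],"rotation": [0,0,0]}
    - {"grip": 0,"dp": [0,0,0],"rotation": [0,0,0]}
    - {"grip": 0,"dp": [0,0,0],"rotation": [0,0,0]}
    - {"grip": 0,"dp": [0,0,0],"rotation": [0,0,0]}
    - {"grip": 0,"dp": [0,0,0],"rotation": [0,0,0]}

```text
time_s: 20.27
tool_pos: [0.5275, 0.2135, 0.018]
tool_rot: [-179.8, -0.2, -66.4]
force: [-0.3, -0.3, -0.5]
grip_width: 0.0859
```

>>> carry_out:
  plan:
    - {"grip": 0,"dp": [0,0,0],"rotation": [0,0,0]}
    - {"grip": 0,"dp": [0,0,-0.005],"rotation": [0,0,0]}
    - {"grip": 0,"dp": [0,0,-0.01],"rotation": [0,0,0]}
    - {"grip": 0,"dp": [0,0,-0.02],"rotation": [0,0,0]}
    - {"grip": 0,"dp": [0,0,-0.03],"rotation": [0,0,0]}
    - {"grip": 0,"dp": [0,0,-0.03],"rotation": [0,0,0]}
    - {"grip": 0,"dp": [0,0,-0.03],"rotation": [0,0,0]}
    - {"grip": 0,"dp": [0,0,0],"rotation": [0,0,0]}

```text
time_s: 20.93
tool_pos: [0.5252, 0.2141, 0.1505]
tool_rot: [180.0, -0.1, -66.2]
force: [1.8, 1.2, 0.0]
grip_width: 0.0869
```

>>> carry_out:
  plan:
    - {"grip": 0,"dp": [0,0.03,-0.01],"rotation": [0,0,0]}
    - {"grip": 0,"dp": [0.03,0.02,-0.01],"rotation": [0,0,0]}
    - {"grip": 0,"dp": [0.03,0.01,-0.01],"rotation": [0,0,0]}
    - {"grip": 0,"dp": [0.03,0,0],"rotation": [0,0,0]}
    - {"grip": 0,"dp": [0.03,0,0],"rotation": [0,0,0]}
    - {"grip": 0,"dp": [0.03,0,0],"rotation": [0,0,0]}
    - {"grip": 0,"dp": [0,0,0],"rotation": [0,0,0]}
    - {"grip": 0,"dp": [0,0,0],"rotation": [0,0,0]}

```text
time_s: 21.6
tool_pos: [0.532, 0.0507, 0.1876]
tool_rot: [-179.6, -0.2, -65.8]
force: [-0.6, 0.9, 0.1]
grip_width: 0.0873
```

```bash
python3 -c "
from h import *
a=env.read_camera('top')[150:240,150:240,::-1]; b=env.read_camera('scene')[135:215,235:325,::-1]
c=np.zeros((405,800,3),np.uint8); c[:396,:396]=cv2.resize(a,(396,396),interpolation=cv2.INTER_CUBIC); c[:352,402:798]=cv2.resize(b,(396,352),interpolation=cv2.INTER_CUBIC)
cv2.imwrite('pics/f.png',c)"
```

```text
(no output)
```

View pics/f.png

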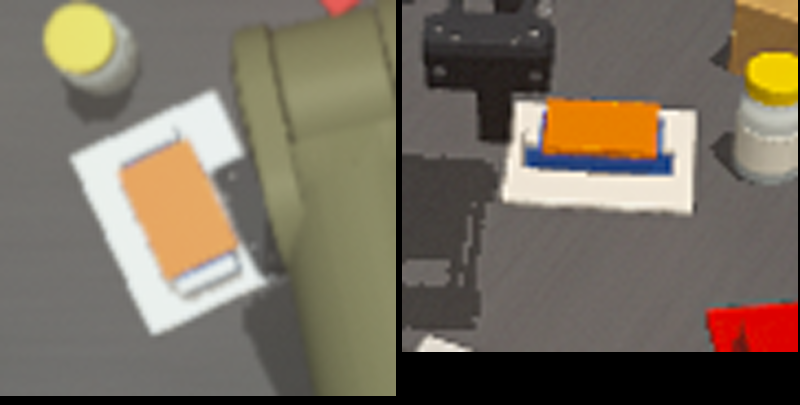

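The top crop shows the plate at (180,210), flat between both end stops with a sliver of blue bed at each end. The scene crop shows it level, with jar_b where it was.

```bash
python3 -c "
from h import *
feel(2); print(env.sign_off())"
```

```text
F [-0.72  0.44  0.21] sd [0.14 0.52 0.08] viewer mm [ 24.5 247.3 187.1] [-179.6   -0.2  -65.6] 21.8
the job is handed in; nothing more can be done
None
```

The plate is out of the viewer and lying flat between the two white end stops of the blue storage stand, released. But the press went over your 8 N limit once during the drag. I handed the job in at 21.8 s.

- **Over 8 N:** as the plate slid out from under the felt bar, the press jumped to about 10 N for roughly 0.3 s. I eased it straight back to about 7 N.
- **Rest of the drag:** the press mostly read 5 to 7.6 N. It dipped to 3.5 N once, and the readings are noisy by about 0.5 N.
- **Front stop:** I stopped pulling when the pull force rose and the motion almost stopped. The plate's rear edge then measured at viewer x about -25 mm, which matches the seat, and the wrist picture showed it flush with the stop.
- **Grasp and placing:** the gripper closed at 60 mm on the long edges and lifted the plate out. On the stand it came down with about 1 to 2 N.
- **Last pictures:** blue bed shows at both ends of the plate, and jar_b is where it was. I took no last picture of the viewer or the rest of the bench. The arm was clear and touching nothing.
- **Camera disagreement:** the top and wrist cameras differed by 2 to 4 mm on where the viewer and stand were. I used values in between, and the fit allowed for it.

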